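Put the empty tubs away on the narrow ledge

ROBOT

A 6-joint arm with a two-finger parallel gripper is mounted at the origin on the work surface. World frame = base frame: x ahead of the robot, y to its left, z up, the work surface at z = 0. Lengths are in mm, angles in rad, forces in N, time in s.
With the tool pointing down it reaches from about 375 to 900 mm from the base axis. Payload 3.1 kg.
Tool frame: the origin (TCP) lies midway between the tips of the shut fingers; the grasp point (between the pads) lies 19 mm behind it; z points along the fingers, y is the line along which they close (so a half turn about z gives the same grasp; the last joint's range is limited). The gripper opens to 87 mm and grips with 3 to 60 N. Pads are 19 mm wide; open, the fingers measure 117 mm over their backs; the gripper's body (75 mm by 190 mm) begins 51 mm behind the grasp point.
Start: joints at [-1.321, 0.527, 1.433, -0, 1.181, -0.178], TCP at [259.881, -568.382, 222.548] pointing down, gripper open.
Joint ranges: [-3.08, 3.08], [-0.75, 2.2], [0.22, 2.44], [-1.43, 4.57], [0, 2.65], [-2.85, 2.85]. Speed limits (rad/s): [2.79, 2.79, 3.14, 3.14, 3.14, 3.14].

INTERFACE

Orientations are given as a 3x3 rotation matrix whose columns are the frame's x, y, z axes.
In Python, from bench import manip, capture, camera_model, order, look_for, tip_of gives the robot as it stands.
- The arm moves only by the tool arm_command, never from a script. Its argument "plan" is one flat list of numbers, 7 for each row, row after row: the opening, from -1 (shut) to 1 (fully open), then the shift along the tool's x, y, z each as a share of 40 mm, from -1 to 1, then the turn, a rotation vector about the tool's x, y, z each as a share of 0.12 rad, from -1 to 1. A call has 1 to 12 rows; each row shifts and turns the commanded pose from where the row before left it, along the tool's axes as they then stand; what a row does not reach is not made up. A row lasts 1/8 s, in which the tool goes at most 62.5 mm and 10.7 degrees, less where a joint would pass 70% of its speed; a pose out of reach is approached as far as the arm can. A call with a number of a shift or a turn outside -1 to 1 is refused whole. A call with a gripper value outside its range is refused whole. The fingers move at their own pace and stop on an object; the grip force is fixed at half the most. Time passes only in rows, so rows that do not move let the fingers close. It gives the time, the measured TCP pose, the force, the opening and the grip force at its end, in the units of the state.
- manip.sense(): the state, without advancing time (a new reading comes with each control period).
- capture(name): name is "scene" or "top"; returns the picture (384x512x3 uint8, blue, green, red); there is no depth.
- camera_model(name): a dict with "K" (3x3 intrinsics, pixels), "eye" and "attitude" of the camera in the world. Camera axes: x right, y up, looking along -z (the intrinsics and any distortion apply to the point x, -y, -z); pixel columns grow to the right and rows downward; lengths in mm; the calibration is good to about 2 mm. A picture is of the moment at which its call begins. camera_model takes no time and is no camera call.
- order.close_job(): hands the job in; it is judged then, once.
Trained networks look in the newest picture that a camera, given by its name, has taken for a name from the list of things; names that differ only in an ending like _2 or _b are one class to them, and where a whole thing is asked for, a point or a joint stands for the part that bears it (a point fixed in the world has none). Each returns a list of dicts, best first, with "p" (0 to 1); they miss things now and then, are a little off and sometimes report something else, mostly with a low value. They report only what shows in the picture. A call takes as long as a camera call. They do not tell look-alikes from the thing itself.
- look_for(camera, target): "point" ([column, row] in pixels, amid what is visible of it).
- tip_of(camera, target): "point" ([column, row] in pixels: a listed point, or the origin of a listed thing).
The state is a dict: "time": time; "joint_positions": joint angles; "qd": joint speeds; "joint_efforts": joint torques, N m; "ee_pos": TCP position; "tcp_rot": TCP orientation; "ft_force": force on the tool from outside, world axes, zero at the start; "ft_torque": the same for the moment, N m; "opening": opening from 0.0 (shut) to 1.0 (fully open); "grip_force": force on a finger pad.
Only numpy, scipy, OpenCV 4.12 (cv2) and the standard library are available. Lean on these libraries where they do the work, as an engineer would, in place of code of your own. Each camera call takes 0.05 s, during which the arm holds its last target. There are 200 camera calls.

TASK

Put the two small empty white tubs away as one stack on the narrow raised ledge: one standing upright on the bar, centred across its width and about midway between the jar and the carton, the other nested fully down inside it. Keep the tubs right way up, do not let them fall, and leave the jar, the carton and everything else where they are.

Things in the scene. Friction and masses are not known exactly. Their poses are not given: they have to be found in the camera images.
- tub_a: one of two identical empty white plastic tubs, open end up on the table: round, tapered, 75 mm tall; foot 44 mm across, 60 mm across at height 52, upright rim band 66 mm across from height 58 to 75; wall 3 mm, mouth 60 mm inside; flat inner floor 32 mm above the underside, so a nested tub stands 32 mm higher than the one it sits in. Origin: centre of underside, z up its axis. 40 to 85 g
- tub_b: one of two identical empty white plastic tubs, open end up on the table: round, tapered, 75 mm tall; foot 44 mm across, 60 mm across at height 52, upright rim band 66 mm across from height 58 to 75; wall 3 mm, mouth 60 mm inside; flat inner floor 32 mm above the underside, so a nested tub stands 32 mm higher than the one it sits in. Origin: centre of underside, z up its axis. 40 to 85 g
- ledge: fixed stand with a narrow level aluminium bar, the ledge: 30 mm wide (x), 290 mm long (y), 14 mm thick, top face 100 mm above the table, on two 16 mm square posts 120 mm either side of the middle with flat 110 x 35 mm feet. Origin: on the table under the middle of the bar
- ledge_mid (a point): middle of the ledge's top face; y along the ledge, x across it (the ledge reaches 15 mm either side), z up
- jar: small glass jar with a steel lid, 28 mm diameter, 45 mm tall, standing at one end of the ledge, about 118 mm from its middle; leave it. Origin: centre of underside
- carton: small plain cardboard carton, 26 x 32 x 42 mm tall, standing at the other end of the ledge, about 118 mm from its middle; leave it. Origin: centre of underside
- dish: shallow round steel dish, 76 mm diameter, 28 mm tall, on the table in the same row as the tubs; leave it. Origin: centre of underside
- clamp: small blue hand clamp, about 75 x 26 x 40 mm, lying on the table at the left; leave it. Origin: centre of underside
- big_tub: much bigger white tub, 112 mm diameter at the rim, 120 mm tall, far left; leave it. Origin: centre of underside
- tray: shallow black plastic tray, 200 x 150 x 30 mm, on the right; leave it. Origin: centre of underside
- bottle: white plastic bottle, 48 mm diameter, 110 mm tall, beyond the tray on the right; leave it. Origin: centre of underside
Mind the look-alikes: they are no part of the job. What is shaped like the tub_a but yellow is not meant.

How it is judged (in metres and radians):
At the end, for the whole second after the job is handed in: One tub upright on the ledge top, within 11 mm of its centre line and 65 mm of its mid-length; the other nested in it, upright, axes within 5 mm, undersides 25 to 37 mm apart in height (tilts under 0.08 rad); both at rest (((x of tub_a in the frame of ledge_mid between -0.011 and 0.011 m and y of tub_a in the frame of ledge_mid between -0.065 and 0.065 m and z of tub_a in the frame of ledge_mid between -0.004 and 0.005 m and angle between each of tub_a, tub_b's own z axis and vertical below 0.08 rad and horizontal distance between tub_a and tub_b below 0.005 m and z of tub_b in the frame of tub_a between 0.025 and 0.037 m) or (x of tub_b in the frame of ledge_mid between -0.011 and 0.011 m and y of tub_b in the frame of ledge_mid between -0.065 and 0.065 m and z of tub_b in the frame of ledge_mid between -0.004 and 0.005 m and angle between each of tub_b, tub_a's own z axis and vertical below 0.08 rad and horizontal distance between tub_b and tub_a below 0.005 m and z of tub_a in the frame of tub_b between 0.025 and 0.037 m)) and linear speed of each of tub_a, tub_b below 0.02 m/s); the robot touches nothing.
It fails at once if a tub is tipped over (more than 0.7 rad from upright) (angle between any of tub_a, tub_b's own z axis and vertical above 0.7 rad).
It fails at once if a tub is let fall (over 30 mm of free fall: faster than 0.8 m/s with no finger on it) ((linear speed of tub_a above 0.8 m/s and contact force between tub_a and the fingers below 0.01 N) or (linear speed of tub_b above 0.8 m/s and contact force between tub_b and the fingers below 0.01 N)).
It fails at once if the jar or the carton on the ledge is shifted by more than 15 mm (distance of any of jar, carton from where it was at the start of the episode above 0.015 m).
It fails at once if another bystander is shifted by more than 30 mm (distance of any of dish, clamp, big_tub, tray, bottle from where it was at the start of the episode above 0.03 m).
It also fails if it takes over 54 s, if anything falls off the work surface, if the arm or the gripper's body presses on something with over 40 N, if the wrist force passes 120 N, or if a joint passes its speed limit or range.

## Working session

There is one attempt and no reset: what is moved stays moved. The work goes in short steps, Python scripts to look and compute and a tool call to move; the robot and the scene stay as the last step left them, time stands still between calls to the robot, and variables do not carry over. Pictures are saved under pics/ and viewed, at most 10 in all, crops included, and the job is handed in when it is done.

Besides the shell and the picture viewer there is one more tool, called as name(argument=value, ...), one argument or row to a line, values as JSON. arm_command: Moves the arm, as the interface text tells. Shift numbers are shares of 40 mm and turn numbers shares of 0.12 rad, none past 1 either way. Its arguments: {"type":"object","properties":{"plan":{"type":"array"}},"required":["plan"]}

```bash
mkdir -p pics
cat > h.py <<'E'
import numpy as np, cv2
from bench import manip, capture, camera_model, order, look_for, tip_of
def ray(cam,p):
    m=camera_model(cam);K=np.array(m["K"]);R=np.array(m["attitude"])
    d=np.linalg.solve(K,[p[0],p[1],1.]); d=R@np.array([d[0],-d[1],-d[2]])
    return np.array(m["eye"],float),d/np.linalg.norm(d)
def tri(a,pa,b,pb):
    e1,d1=ray(a,pa);e2,d2=ray(b,pb)
    s=np.linalg.lstsq(np.c_[d1,-d2],e2-e1,rcond=None)[0]
    A=e1+s[0]*d1;B=e2+s[1]*d2
    return (A+B)/2,np.linalg.norm(A-B)
def proj(cam,X):
    m=camera_model(cam);R=np.array(m["attitude"]);c=R.T@(np.array(X,float)-np.array(m["eye"]))
    q=np.array(m["K"])@np.array([c[0],-c[1],-c[2]]);return q[:2]/q[2]
def onz(cam,p,z):
    e,d=ray(cam,p);return e+d*(z-e[2])/d[2]
E
python3 - <<'E'
from h import *
ims={c:capture(c) for c in("scene","top")}
cv2.imwrite("pics/s0.png",ims["scene"]);cv2.imwrite("pics/t0.png",ims["top"])
for c in ims:
    m=camera_model(c);print(c,{k:np.round(v,3).tolist() if not isinstance(v,str) else v for k,v in m.items()})
    for t in("tub_a","jar","carton","ledge","dish"):
        print(t,[(np.round(r["point"]).tolist(),round(r["p"],2)) for r in tip_of(c,t)])
    print("mid",[(np.round(r["point"],1).tolist(),round(r["p"],2)) for r in tip_of(c,"ledge_mid")])
s=manip.sense();print(s["time"],np.round(s["tcp_rot"],3).tolist(),s["opening"])
E
```

```text
scene {'K': [[353.659, 0.0, 256.459], [0.0, 353.659, 189.709], [0.0, 0.0, 1.0]], 'eye': [853.187, 428.179, 859.049], 'attitude': [[-0.775, -0.521, 0.358], [0.632, -0.622, 0.462], [-0.018, 0.585, 0.811]]}
tub_a [([376.0, 238.0], 0.95), ([341.0, 257.0], 0.87), ([218.0, 149.0], 0.69), ([311.0, 222.0], 0.58)]
jar [([271.0, 258.0], 0.7)]
carton [([197.0, 210.0], 0.75), ([336.0, 260.0], 0.28)]
ledge [([236.0, 252.0], 0.78), ([284.0, 193.0], 0.62)]
dish [([280.0, 193.0], 0.71)]
mid [([233.7, 236.2], 0.57)]
top {'K': [[495.032, 0.0, 258.291], [0.0, 495.032, 182.773], [0.0, 0.0, 1.0]], 'eye': [252.122, -3.051, 1604.056], 'attitude': [[0.002, 0.984, -0.178], [-1.0, 0.003, 0.003], [0.004, 0.178, 0.984]]}
tub_a [([219.0, 219.0], 0.85), ([171.0, 243.0], 0.78), ([336.0, 206.0], 0.77), ([180.0, 214.0], 0.57)]
jar [([201.0, 149.0], 0.52), ([254.0, 215.0], 0.44)]
carton [([277.0, 140.0], 0.43)]
ledge [([240.0, 156.0], 0.95)]
dish [([254.0, 216.0], 0.87), ([135.0, 171.0], 0.37)]
mid [([240.5, 146.6], 0.95), ([136.6, 209.9], 0.46)]
0.7 [[0.909, 0.416, -0.0], [0.416, -0.909, -0.0], [-0.0, 0.0, -1.0]] 0.999382381285168
```

View pics/s0.png

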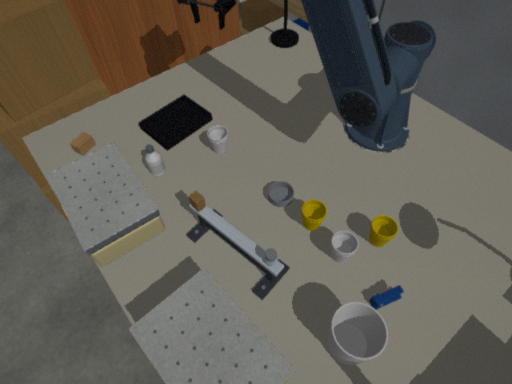

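View pics/t0.png

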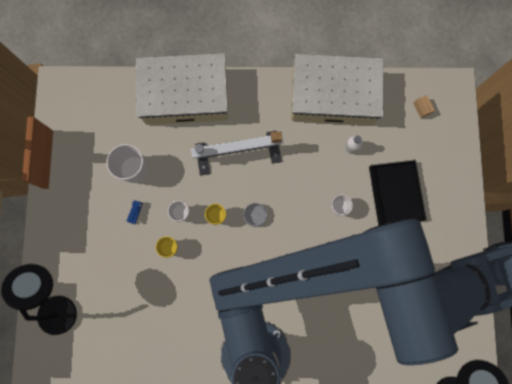

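Scene: white tubs at about (343,247) and (218,138), with yellow decoys at (313,215) and (382,231). Top: white tubs at (179,211) and (342,205). The bar runs from (192,153) to (280,140), with the jar at its left end and the carton at its right.

Run:
```python
from h import *
from scipy.optimize import minimize
S=capture("scene");T=capture("top");im={"scene":S,"top":T}
t=np.linspace(0,2*np.pi,40)
def ring(x,y,z,r): return np.c_[x+r*np.cos(t),y+r*np.sin(t),np.full(40,z)]
def mask(c,p):
    hsv=cv2.cvtColor(im[c],cv2.COLOR_BGR2HSV)
    b=im[c].astype(int);m=((hsv[...,1]<38)&(hsv[...,2]>105)).astype(np.uint8)
    w=np.zeros_like(m);cv2.circle(w,p,21 if c=="scene" else 17,1,-1);return m*w
def cost(v,ms):
    x,y,z0=v;tot=0
    pts=np.vstack([ring(x,y,z0+75,33),ring(x,y,z0+58,33),ring(x,y,z0,22)])
    for c,m in ms.items():
        h=cv2.convexHull(np.array([proj(c,p) for p in pts],np.float32))
        r=np.zeros((384*4,512*4),np.uint8);cv2.fillConvexPoly(r,np.round((h+.5)*4).astype(np.int32),1)
        r=cv2.resize(r.astype(np.float32),(512,384),interpolation=cv2.INTER_AREA)
        tot+=np.abs(r-m).sum()/m.sum()
    return tot
for n,ps,pt in(("L",(343,247),(179,211)),("R",(218,139),(342,205))):
    X,e=tri("scene",ps,"top",pt);ms={"scene":mask("scene",ps),"top":mask("top",pt)}
    print(n,"tri",X.round(1),round(e,1),[int(m.sum()) for m in ms.values()])
    for c,m in ms.items():
        r=minimize(lambda q:cost([*q,0],{c:m}),X[:2],method="Nelder-Mead",options=dict(initial_simplex=[X[:2],X[:2]+[15,0],X[:2]+[0,15]]))
        print(c,r.x.round(1),round(r.fun,3))
    x0=np.r_[X[:2],0];r=minimize(cost,x0,args=(ms,),method="Nelder-Mead",options=dict(initial_simplex=[x0,x0+[15,0,0],x0+[0,15,0],x0+[0,0,15]]))
    print("both",r.x.round(1),round(r.fun,3))
X,e=tri("scene",(233.7,236.2),"top",(240.5,146.6));print("mid",X.round(1),e)
print("top mid z100",onz("top",(240.5,146.6),100).round(1), onz("scene",(233.7,236.2),100).round(1))
for c in im:
  for t_ in("tub_a","jar","carton"):
    print(c,t_,[(np.round(r["point"],1).tolist(),round(r["p"],2)) for r in look_for(c,t_)][:4])
a=cv2.resize(S[180:290,170:310],None,fx=5,fy=5,interpolation=cv2.INTER_CUBIC);b=cv2.resize(T[120:180,180:295],None,fx=6,fy=6,interpolation=cv2.INTER_CUBIC)
cv2.imwrite("pics/s1.png",a);cv2.imwrite("pics/t1.png",b)
```

```text
L tri [441.1 243.1  48.5] 1.9 [870, 801]Traceback (most recent call last):
  File "<stdin>", line 23, in <module>
    res = _minimize_neldermead(fun, x0, args, callback, bounds=bounds,
                               **options)
    fxr = func(xr)
    fx = function(np.copy(x), *(wrapper_args + args))
  File "<stdin>", line 23, in <lambda>
  File "<stdin>", line 14, in cost
  File "h.py", line 13, in proj
    m=camera_model(cam);R=np.array(m["attitude"]);c=R.T@(np.array(X,float)-np.array(m["eye"]))
ValueError: time passes only in moves, steps and waits
```

```bash
cat >> h.py <<'E'
_cm=camera_model; _C={c:_cm(c) for c in("scene","top")}
camera_model=_C.__getitem__
E
cat > fit.py <<'E'
from h import *
from scipy.optimize import minimize
t=np.linspace(0,2*np.pi,40)
def ring(x,y,z,r): return np.c_[x+r*np.cos(t),y+r*np.sin(t),np.full(40,z)]
def mask(img,p,R):
    lab=cv2.cvtColor(img,cv2.COLOR_BGR2LAB)[...,2].astype(int)
    w=np.zeros(lab.shape,np.uint8);cv2.circle(w,p,R,1,-1)
    v=lab[w>0].astype(np.uint8); th,_=cv2.threshold(v.reshape(-1,1),0,1,cv2.THRESH_OTSU)
    m=((lab<=th)&(w>0)).astype(np.uint8)
    n,l,st,_=cv2.connectedComponentsWithStats(m,connectivity=4)
    return (l==1+np.argmax(st[1:,4])).astype(np.uint8)
def cost(v,ms):
    x,y,z0=v;tot=0
    pts=np.vstack([ring(x,y,z0+75,33),ring(x,y,z0+58,33),ring(x,y,z0,22)])
    for c,m in ms.items():
        h=cv2.convexHull(np.array([proj(c,p) for p in pts],np.float32))
        r=np.zeros((384*4,512*4),np.uint8);cv2.fillConvexPoly(r,np.round((h+.5)*4).astype(np.int32),1)
        r=cv2.resize(r.astype(np.float32),(512,384),interpolation=cv2.INTER_AREA)
        tot+=np.abs(r-m).sum()/m.sum()
    return tot
E
python3 - <<'E'
from fit import *
S=capture("scene");T=capture("top");im={"scene":S,"top":T}
vis=[]
for n,ps,pt in(("L",(343,247),(179,211)),("R",(218,139),(342,205))):
    X,e=tri("scene",ps,"top",pt);ms={"scene":mask(S,ps,21),"top":mask(T,pt,16)}
    print(n,"tri",X.round(1),round(e,1),[int(m.sum()) for m in ms.values()])
    for c,m in ms.items():
        r=minimize(lambda q:cost([*q,0],{c:m}),X[:2],method="Nelder-Mead",options=dict(initial_simplex=[X[:2],X[:2]+[15,0],X[:2]+[0,15]]))
        print(c,r.x.round(1),round(r.fun,3))
        p=ps if c=="scene" else pt
        q=im[c].copy();q[m>0]=q[m>0]//2+np.array([0,0,127],np.uint8);vis.append(cv2.resize(np.hstack([a[p[1]-24:p[1]+24,p[0]-24:p[0]+24] for a in(im[c],q)]),None,fx=4,fy=4,interpolation=cv2.INTER_NEAREST))
    x0=np.r_[X[:2],0];r=minimize(cost,x0,args=(ms,),method="Nelder-Mead",options=dict(initial_simplex=[x0,x0+[15,0,0],x0+[0,15,0],x0+[0,0,15]]))
    print("both",r.x.round(1),round(r.fun,3))
X,e=tri("scene",(233.7,236.2),"top",(240.5,146.6));print("mid",X.round(1),e)
print("top mid z100",onz("top",(240.5,146.6),100).round(1), onz("scene",(233.7,236.2),100).round(1))
for c in im:
  for t_ in("jar","carton"):
    print(c,t_,[(np.round(r["point"],1).tolist(),round(r["p"],2)) for r in look_for(c,t_)][:2])
cv2.imwrite("pics/m1.png",np.vstack([np.hstack(vis[:2]),np.hstack(vis[2:])]))
a=cv2.resize(S[180:290,180:300],(600,550),interpolation=cv2.INTER_CUBIC);b=cv2.resize(T[120:180,180:295],None,fx=6,fy=6,interpolation=cv2.INTER_CUBIC)
cv2.imwrite("pics/s1.png",a);cv2.imwrite("pics/t1.png",b)
E
```

```text
L tri [441.1 243.1  48.5] 1.9 [688, 351]
scene [440.7 241.3] 0.06
top [440.6 241. ] 0.085
both [440.7 241.6  -1. ] 0.14
R tri [ 461.4 -273.    41.3] 4.6 [495, 361]
scene [ 461.3 -269.5] 0.056
top [ 460.4 -268.6] 0.069
both [ 4.610e+02 -2.693e+02 -3.000e-01] 0.13
mid [642.8  51.7  72.7] 7.353503001222572
top mid z100 [638.5  48.2 100. ] [647.8  67.6 100. ]
scene jar [([270.3, 253.8], 0.62)]
scene carton [([386.1, 296.4], 0.74), ([197.7, 205.0], 0.63)]
top jar []
top carton []
```

View pics/m1.png

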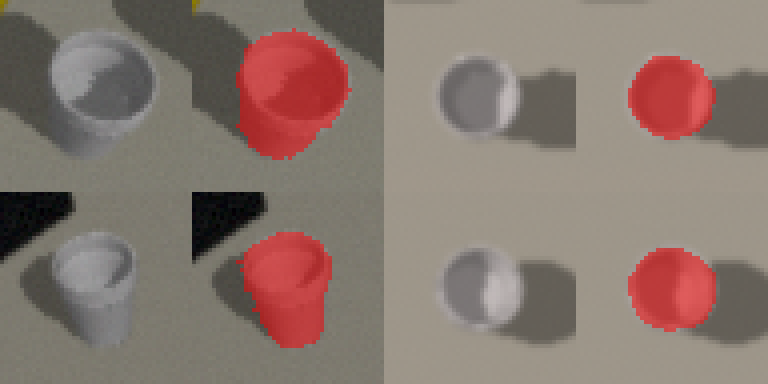

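View pics/t1.png

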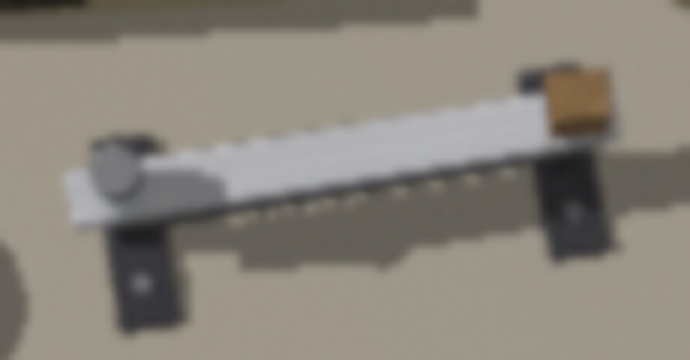

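View pics/s1.png

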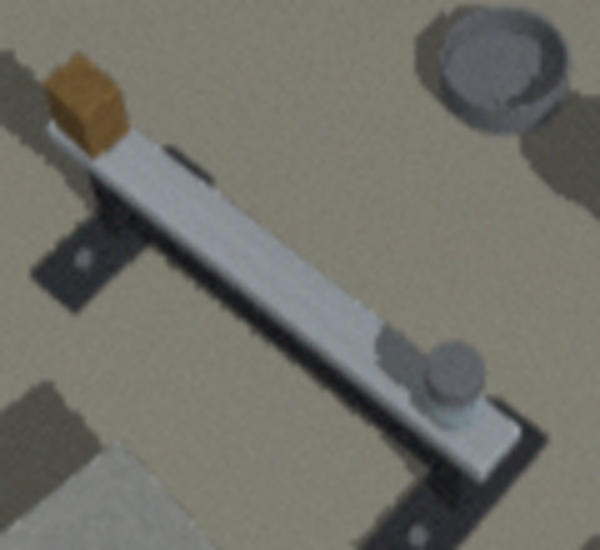

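Masks match the tubs, and both views agree to about 1 mm: L (440.7, 241.4), R (461, -269.2). Now I'll fit the bar.

Run:
```python
from fit import *
S=capture("scene");T=capture("top");im={"scene":S,"top":T}
# full images windows; ignore zones around jar/carton/shadow (crop coords -> image)
def poly(pts,f,o): return np.round(np.array(pts)/f+o).astype(np.int32)
roi={"scene":poly([(20,130),(110,120),(190,130),(400,310),(540,410),(540,450),(480,500),(60,150)],5,(180,180)),
     "top":poly([(45,150),(550,70),(630,80),(630,160),(60,250)],6,(180,120))}
ign={"scene":[poly([(30,40),(110,40),(145,140),(95,170),(70,160),(30,90)],5,(180,180)),poly([(365,310),(500,330),(495,430),(460,440),(400,410),(365,370)],5,(180,180))],
     "top":[poly([(80,125),(150,130),(235,165),(235,215),(100,215)],6,(180,120)),poly([(535,55),(640,55),(640,165),(535,150)],6,(180,120))]}
ms={};ws={}
for c in im:
    lab=cv2.cvtColor(im[c],cv2.COLOR_BGR2LAB).astype(int);w=np.zeros((384,512),np.uint8);cv2.fillPoly(w,[roi[c]],1)
    for g in ign[c]: cv2.fillPoly(w,[g],0)
    ms[c]=((lab[...,2]<130)&(lab[...,0]>135)).astype(np.uint8);ws[c]=w
    v=lab[(ms[c]*w)>0];print(c,v.mean(0).round(),np.percentile(lab[w>0],[10,50,90],axis=0).round().tolist(),(ms[c]*w).sum())
def bar(x,y,a,z):
    R=np.array([[np.cos(a),-np.sin(a)],[np.sin(a),np.cos(a)]])
    return np.c_[np.array([(-15,-145),(15,-145),(15,145),(-15,145)])@R.T+[x,y],np.full(4,z)]
def cost2(v,cs,z=None):
    P=bar(*v[:2],v[2]/100,v[3] if z is None else z);tot=0
    for c in cs:
        h=np.array([proj(c,p) for p in P]);r=np.zeros((384*8,512*8),np.uint8)
        cv2.fillConvexPoly(r,np.round((h+.5)*8).astype(np.int32),1)
        r=cv2.resize(r.astype(np.float32),(512,384),interpolation=cv2.INTER_AREA)
        tot+=(np.abs(r-ms[c])*ws[c]).sum()/(ms[c]*ws[c]).sum()
    return tot
def mn(f,x0): 
    x0=np.array(x0,float)
    for s in(12,5): x0=minimize(f,x0,method="Nelder-Mead",options=dict(initial_simplex=[x0]+[x0+s*e for e in np.eye(len(x0))])).x
    return x0.round(1),round(f(x0),3)
x0=[640,50,-10]
for c in im: print(c,mn(lambda v:cost2(v,[c],100),x0))
b=mn(lambda v:cost2(v,list(im)),x0+[100]);print("both",b)
x,y,a,z=b[0]
# jar lid / carton top centres
print("jar top z145",onz("top",(180+116/6,120+168/6),145).round(1),"carton top z142",onz("top",(180+578/6,120+97/6),142).round(1))
R=np.array([[np.cos(a/100),-np.sin(a/100)],[np.sin(a/100),np.cos(a/100)]]);print([(R@np.array([0,q])+[x,y]).round(1) for q in(118,-118)])
v=np.hstack([im["top"][120:180,180:295],cv2.merge([ms["top"]*255*ws["top"]]*3)[120:180,180:295]])
vs=np.hstack([im["scene"][180:290,180:300],cv2.merge([ms["scene"]*255*ws["scene"]]*3)[180:290,180:300]])
V=np.zeros((170,240,3),np.uint8);V[:60,:230]=v;V[60:]=vs;cv2.imwrite("pics/b1.png",cv2.resize(V,None,fx=3,fy=3,interpolation=cv2.INTER_NEAREST))
```

```text
scene [151. 127. 125.] [[48.0, 126.0, 124.0], [134.0, 127.0, 125.0], [154.0, 128.0, 134.0]] 750
top [180. 128. 126.] [[89.0, 128.0, 126.0], [160.0, 128.0, 128.0], [186.0, 129.0, 136.0]] 517
scene (array([650.9,  16.8,  17.5]), np.float64(0.155))
top (array([642.5,  58.9,  17. ]), np.float64(0.063))
both (array([645.8,  43. ,  17.3,  98.2]), np.float64(0.28))
jar top z145 [622.1 171.4 145. ] carton top z142 [660.8 -62.4 142. ]
[array([625.5, 159.2]), array([666.1, -73.2])]
```

View pics/b1.png

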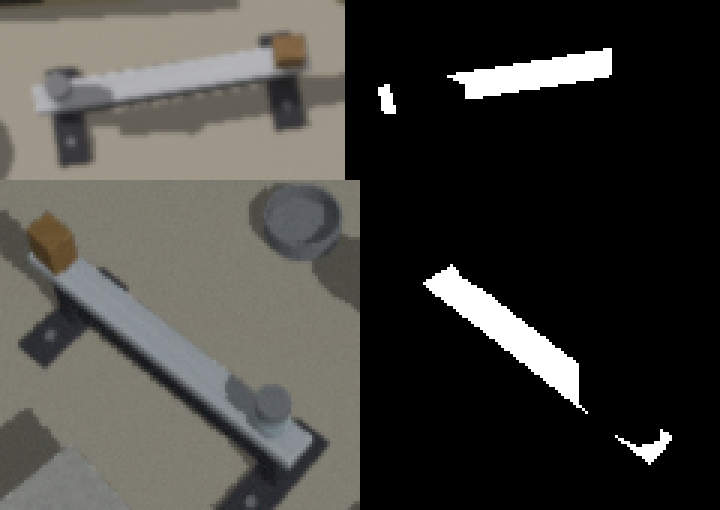

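The bar fits at yaw 0.17, z about 98, with the centre line through (643.5, 55). The jar–carton spacing comes out at 237 mm against 236 expected. I'll fetch the right tub first and squeeze it from two directions so it's centred in the gripper.

```bash
cat > go.py <<'E'
import sys,numpy as np
from bench import manip
s=manip.sense();R=np.array(s["tcp_rot"]);p=np.array(s["ee_pos"])
print("t",round(s["time"],2),"tcp",p.round(1),"yaw",round(np.arctan2(R[1,0],R[0,0]),3),"tilt",round(float(np.arccos(-R[2,2])),4),"q",np.round(s["joint_positions"],2),"open",round(s["opening"],3),"F",np.round(s["ft_force"],1))
if len(sys.argv)>3: print("tool shift /40:",(R.T@(np.array(sys.argv[1:4],float)-p)/40).round(3))
E
python3 go.py 461 -269.2 222
```

```text
t 1.2 tcp [ 259.9 -568.4  222.5] yaw 0.429 tilt 0.0 q [-1.32  0.53  1.43 -0.    1.18 -0.18] open 1.003 F [-0.9 -0.1 -0.3]
tool shift /40: [ 7.683 -4.712  0.014]
```

arm_command(
  plan=[1,0.77,-0.47,0,0,0,0,1,0.77,-0.47,0,0,0,0,1,0.77,-0.47,0,0,0,0,1,0.77,-0.47,0,0,0,0,1,0.77,-0.47,0,0,0,0,1,0.77,-0.47,0,0,0,0,1,0.77,-0.47,0,0,0,0,1,0.77,-0.47,0,0,0,0,1,0.77,-0.47,0,0,0,0,1,0.75,-0.48,0,0,0,0,1,0,0,0,0,0,0],
)

```text
time: 2.58
ee_pos: [461.7, -267.3, 222.6]
tcp_rot: [[0.908, 0.419, -0.0], [0.419, -0.908, 0.0], [0.0, -0.0, -1.0]]
ft_force: [0.0, -0.4, 0.8]
opening: 1.0
grip_force: 0.0
```

```bash
python3 go.py 461 -269.2 48
```

```text
t 2.58 tcp [ 461.7 -267.3  222.6] yaw 0.432 tilt 0.0004 q [-0.73  0.4   1.66  0.    1.08  0.4 ] open 1.0 F [ 0.  -0.4  0.8]
tool shift /40: [-0.037  0.036  4.366]
```

arm_command(
  plan=[1,-0.04,0.04,0.87,0,0,0,1,0,0,0.87,0,0,0,1,0,0,0.87,0,0,0,1,0,0,0.87,0,0,0,1,0,0,0.87,0,0,0,1,0,0,0,0,0,0,1,0,0,0,0,0,0,-1,0,0,0,0,0,0,-1,0,0,0,0,0,0,-1,0,0,0,0,0,0],
)

```text
time: 3.82
ee_pos: [460.2, -271.3, 49.3]
tcp_rot: [[0.909, 0.416, 0.0], [0.416, -0.909, -0.0], [0.0, 0.0, -1.0]]
ft_force: [-0.8, 1.7, 0.9]
opening: 0.743
grip_force: 1.7
```

```bash
python3 go.py 461 -269.2 48
```

```text
t 3.83 tcp [ 460.2 -271.3   49.3] yaw 0.429 tilt 0.0005 q [-0.74  0.68  1.79  0.    0.67  0.4 ] open 0.743 F [-0.8  1.7  0.9]
tool shift /40: [ 0.04  -0.041  0.032]
```

arm_command(
  plan=[-1,0,0,0,0,0,0,-1,0,0,0,0,0,0,1,0,0,0,0,0,0,1,0,0,0,0,0,0,1,0,0,0,0,0,0],
)

```text
time: 4.45
ee_pos: [460.2, -271.5, 48.3]
tcp_rot: [[0.909, 0.416, -0.0], [0.416, -0.909, 0.0], [-0.0, -0.0, -1.0]]
ft_force: [-0.4, -0.9, -0.2]
opening: 0.966
grip_force: 0.0
```

arm_command(
  plan=[1,0,0,0,0,0,-1,1,0,0,0,0,0,-1,1,0,0,0,0,0,-1,1,0,0,0,0,0,-1,1,0,0,0,0,0,-1,1,0,0,0,0,0,-1,1,0,0,0,0,0,-1,1,0,0,0,0,0,-1,1,0,0,0,0,0,-1,1,0,0,0,0,0,-1,1,0,0,0,0,0,-1,1,0,0,0,0,0,-1],
)

```text
time: 5.95
ee_pos: [460.1, -271.5, 48.4]
tcp_rot: [[-0.297, 0.955, -0.0], [0.955, 0.297, 0.0], [0.0, -0.0, -1.0]]
ft_force: [0.7, 0.1, -0.2]
opening: 1.002
grip_force: 0.0
```

arm_command(
  plan=[1,0,0,0,0,0,-1,1,0,0,0,0,0,-0.1,1,0,0,0,0,0,0,-1,0,0,0,0,0,0,-1,0,0,0,0,0,0,-1,0,0,0,0,0,0,-1,0,0,0,0,0,0,-1,0,0,0,0,0,0],
)

```text
time: 6.95
ee_pos: [460.3, -271.4, 48.6]
tcp_rot: [[-0.417, 0.909, 0.0], [0.909, 0.417, -0.0], [-0.0, 0.0, -1.0]]
ft_force: [0.4, 1.3, 0.4]
opening: 0.76
grip_force: 30.0
```

```bash
python3 go.py 460.2 -271.3 225
```

```text
t 6.95 tcp [ 460.3 -271.4   48.6] yaw 2.001 tilt 0.0003 q [-0.74  0.68  1.79  0.    0.67 -1.17] open 0.76 F [0.4 1.3 0.4]
tool shift /40: [ 4.00e-03  0.00e+00 -4.41e+00]
```

arm_command(
  plan=[-1,0,0,-0.4,0,0,0,-1,0,0,-0.8,0,0,0,-1,0,0,-0.8,0,0,0,-1,0,0,-0.8,0,0,0,-1,0,0,-0.8,0,0,0,-1,0,0,-0.8,0,0,0,-1,0,0,0,0,0,0,-1,0,0,0,0,0,0],
)

```text
time: 7.95
ee_pos: [459.5, -270.9, 224.2]
tcp_rot: [[-0.417, 0.909, -0.001], [0.909, 0.417, 0.001], [0.001, -0.001, -1.0]]
ft_force: [-1.2, 0.0, -1.0]
opening: 0.756
grip_force: 30.0
```

```bash
python3 go.py 643.5 55 225
```

```text
t 7.95 tcp [ 459.5 -270.9  224.2] yaw 2.001 tilt 0.0012 q [-0.74  0.4   1.66 -0.    1.08 -1.17] open 0.756 F [-1.2  0.  -1. ]
tool shift /40: [ 5.487  7.578 -0.017]
```

arm_command(
  plan=[-1,0.3,0.41,0,0,0,0,-1,0.5,0.7,0,0,0,0,-1,0.5,0.7,0,0,0,0,-1,0.5,0.7,0,0,0,0,-1,0.5,0.7,0,0,0,0,-1,0.5,0.7,0,0,0,0,-1,0.5,0.7,0,0,0,0,-1,0.5,0.7,0,0,0,0,-1,0.5,0.7,0,0,0,0,-1,0.5,0.7,0,0,0,0,-1,0.5,0.7,0,0,0,0,-1,0.18,0.17,0,0,0,0],
)

```text
time: 9.45
ee_pos: [643.9, 55.9, 222.3]
tcp_rot: [[-0.419, 0.908, -0.004], [0.908, 0.419, 0.0], [0.002, -0.003, -1.0]]
ft_force: [0.7, -0.8, -1.4]
opening: 0.758
grip_force: 30.0
```

arm_command(
  plan=[-1,0,0,0,0,0,0,-1,0,0,0,0,0,0,-1,0,0,0,0,0,0],
)

```text
time: 9.82
ee_pos: [643.9, 53.1, 224.5]
tcp_rot: [[-0.416, 0.91, -0.001], [0.91, 0.416, -0.0], [-0.0, -0.001, -1.0]]
ft_force: [0.0, -1.1, -0.5]
opening: 0.754
grip_force: 30.0
```

```bash
python3 go.py 643.5 55 155
python3 - <<'E'
from h import *
S=capture("scene");T=capture("top")
a=cv2.resize(S[130:280,160:320],None,fx=3.5,fy=3.5,interpolation=cv2.INTER_CUBIC);b=cv2.resize(T[100:200,180:300],None,fx=2,fy=2)
cv2.imwrite("pics/p1.png",a)
E
```

```text
t 9.82 tcp [643.9  53.1 224.5] yaw 1.999 tilt 0.0006 q [-0.09  0.55  1.37 -0.    1.21 -0.52] open 0.754 F [ 0.  -1.1 -0.5]
tool shift /40: [0.049 0.011 1.738]
```

View pics/p1.png

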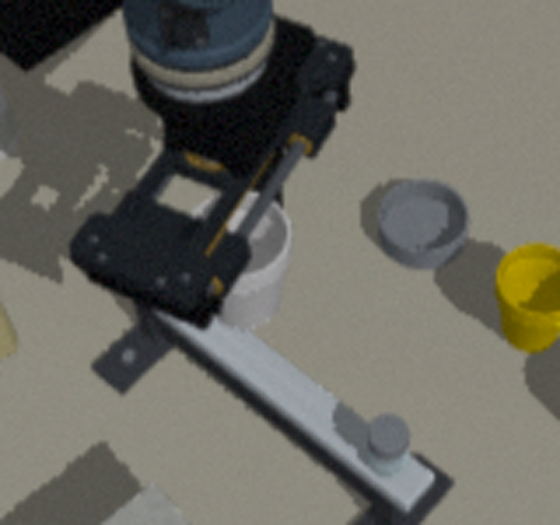

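The tub hangs upright above the bar, which passes below it in the crop. The jar, dish and decoys have not moved. Lowering.

arm_command(
  plan=[-1,0,0,0.6,0,0,0,-1,0,0,0.6,0,0,0,-1,0,0,0.3,0,0,0,-1,0,0,0.2,0,0,0,-1,0,0,0.1,0,0,0,-1,0,0,0,0,0,0,-1,0,0,0,0,0,0],
)

```text
time: 10.8
ee_pos: [644.8, 54.2, 153.2]
tcp_rot: [[-0.417, 0.909, 0.001], [0.909, 0.417, -0.0], [-0.001, 0.001, -1.0]]
ft_force: [0.3, 0.5, -0.8]
opening: 0.756
grip_force: 30.0
```

arm_command(
  plan=[-1,0,0,0.04,0,0,0,-1,0,0,0,0,0,0],
)

```text
time: 11.05
ee_pos: [644.4, 54.2, 151.0]
tcp_rot: [[-0.417, 0.909, 0.0], [0.909, 0.417, -0.0], [-0.0, 0.0, -1.0]]
ft_force: [-0.0, 0.7, -0.1]
opening: 0.761
grip_force: 30.0
```

arm_command(
  plan=[-1,0,0,0.03,0,0,0,-1,0,0,0,0,0,0],
)

```text
time: 11.3
ee_pos: [644.2, 54.2, 149.6]
tcp_rot: [[-0.417, 0.909, -0.0], [0.909, 0.417, 0.0], [0.0, -0.0, -1.0]]
ft_force: [0.8, 0.6, -0.8]
opening: 0.756
grip_force: 30.0
```

arm_command(
  plan=[-1,0,0,0.03,0,0,0,-1,0,0,0,0,0,0],
)

```text
time: 11.55
ee_pos: [644.4, 54.2, 148.6]
tcp_rot: [[-0.417, 0.909, 0.0], [0.909, 0.417, 0.0], [-0.0, 0.0, -1.0]]
ft_force: [-0.0, 0.9, -1.0]
opening: 0.756
grip_force: 30.0
```

arm_command(
  plan=[-1,0,0,0.02,0,0,0,-1,0,0,0,0,0,0,-1,0,0,0,0,0,0],
)

```text
time: 11.92
ee_pos: [644.5, 54.2, 148.4]
tcp_rot: [[-0.417, 0.909, 0.001], [0.909, 0.417, -0.0], [-0.0, 0.001, -1.0]]
ft_force: [-0.9, 0.0, 5.9]
opening: 0.762
grip_force: 30.0
```

arm_command(
  plan=[1,0,0,-0.01,0,0,0,1,0,0,0,0,0,0,1,0,0,0,0,0,0,1,0,0,-0.3,0,0,0,1,0,0,-0.6,0,0,0,1,0,0,-0.7,0,0,0,1,0,0,-0.7,0,0,0,1,0,0,0,0,0,0],
)

```text
time: 12.92
ee_pos: [646.4, 54.1, 243.7]
tcp_rot: [[-0.417, 0.909, 0.007], [0.909, 0.417, -0.001], [-0.004, 0.006, -1.0]]
ft_force: [-0.2, -0.6, -0.1]
opening: 0.999
grip_force: 0.0
```

```bash
python3 go.py 440.7 241.4 235
```

```text
t 12.93 tcp [646.4  54.1 243.7] yaw 2.001 tilt 0.0072 q [-0.09  0.54  1.35  0.    1.25 -0.52] open 0.999 F [-0.2 -0.6 -0.1]
tool shift /40: [ 6.401 -2.722  0.177]
```

arm_command(
  plan=[1,0.4,-0.17,0,0,0,0,1,0.8,-0.33,0,0,0,0,1,0.8,-0.33,0,0,0,0,1,0.8,-0.33,0,0,0,0,1,0.8,-0.33,0,0,0,0,1,0.8,-0.34,0,0,0,0,1,0.8,-0.34,0,0,0,0,1,0.8,-0.34,0,0,0,0,1,0.38,-0.17,0,0,0,0,1,0,0,0,0,0,0,1,0,0,0,0,0,0,1,0,0,0,0,0,0],
)

```text
time: 14.42
ee_pos: [441.5, 240.9, 240.1]
tcp_rot: [[-0.416, 0.91, 0.0], [0.91, 0.416, -0.0], [-0.0, 0.0, -1.0]]
ft_force: [-0.2, 0.8, 0.5]
opening: 0.998
grip_force: 0.0
```

```bash
python3 go.py 440.7 241.4 48.5
cat > m.py <<'E'
from fit import *
import sys
z0=float(sys.argv[1]) if len(sys.argv)>1 else 100
S=capture("scene");T=capture("top");im={"scene":S,"top":T}
C=np.array([644.3,54.2]);ms={}
for c,R in(("scene",24),("top",17)):
    p=tuple(int(v) for v in proj(c,[*C,z0+45]).round())
    ms[c]=mask(im[c],p,R)
    x0=C;r=minimize(lambda q:cost([*q,z0],{c:ms[c]}),x0,method="Nelder-Mead",options=dict(initial_simplex=[x0,x0+[8,0],x0+[0,8]]))
    print(c,ms[c].sum(),r.x.round(1),round(r.fun,3))
v=[cv2.resize(S[130:280,160:320],None,fx=2.6,fy=2.6,interpolation=cv2.INTER_CUBIC),cv2.resize(T[90:240,110:240],None,fx=2.6,fy=2.6,interpolation=cv2.INTER_CUBIC)]
cv2.imwrite(f"pics/{sys.argv[2]}.png",np.hstack(v))
E
python3 m.py 100 q1
```

```text
t 14.43 tcp [441.5 240.9 240.1] yaw 1.999 tilt 0.0005 q [ 0.28  0.34  1.71 -0.    1.09 -0.15] open 0.998 F [-0.2  0.8  0.5]
tool shift /40: [ 0.022 -0.015  4.789]
scene 1169 [649.9  57.9] 0.291
top 576 [641.8  57. ] 0.304
```

View pics/q1.png

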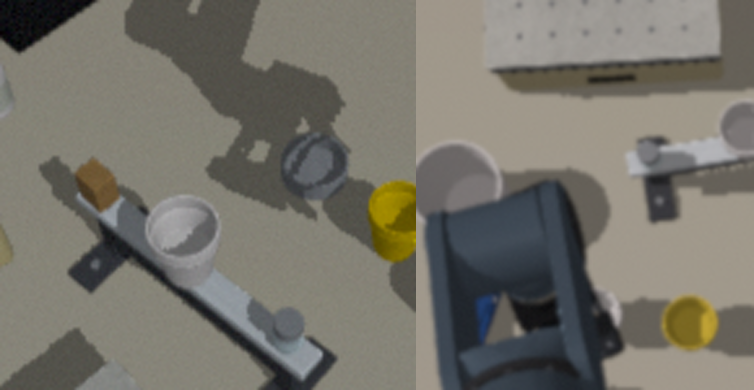

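The first tub stands upright on the bar, midway between the jar and the carton. The mask merges with the bar, so that fit is poor and I'll rely on the recorded TCP (644.4, 54.2). Now the second tub.

arm_command(
  plan=[1,0.02,-0.01,0.9,0,0,0,1,0,0,0.9,0,0,0,1,0,0,0.9,0,0,0,1,0,0,0.9,0,0,0,1,0,0,0.7,0,0,0,1,0,0,0.49,0,0,0,1,0,0,0,0,0,0,-1,0,0,0,0,0,0,-1,0,0,0,0,0,0,-1,0,0,0,0,0,0,-1,0,0,0,0,0,0,-1,0,0,0,0,0,0],
)

```text
time: 16.02
ee_pos: [440.4, 242.2, 49.4]
tcp_rot: [[-0.417, 0.909, 0.002], [0.909, 0.417, 0.0], [-0.0, 0.002, -1.0]]
ft_force: [-1.1, -0.6, 6.4]
opening: 0.747
grip_force: 30.0
```

arm_command(
  plan=[1,0,0,0,0,0,0,1,0,0,0,0,0,0,1,0,0,0,0,0,0,1,0,0,0,0,0,-1,1,0,0,0,0,0,-1,1,0,0,0,0,0,-1,1,0,0,0,0,0,-1,1,0,0,0,0,0,-1,1,0,0,0,0,0,-1,1,0,0,0,0,0,-1,1,0,0,0,0,0,-1,1,0,0,0,0,0,-1],
)

```text
time: 17.52
ee_pos: [439.7, 242.0, 48.3]
tcp_rot: [[-0.998, 0.057, -0.001], [0.057, 0.998, -0.0], [0.0, -0.0, -1.0]]
ft_force: [0.5, -0.1, -0.7]
opening: 0.998
grip_force: 0.0
```

arm_command(
  plan=[1,0,0,0,0,0,-1,1,0,0,0,0,0,-1,1,0,0,0,0,0,-1,1,0,0,0,0,0,-1,1,0,0,0,0,0,-0.1,1,0,0,0,0,0,0,-1,0,0,0,0,0,0,-1,0,0,0,0,0,0,-1,0,0,0,0,0,0,-1,0,0,0,0,0,0,-1,0,0,0,0,0,0],
)

```text
time: 18.9
ee_pos: [439.9, 242.1, 48.6]
tcp_rot: [[-0.909, -0.418, 0.0], [-0.418, 0.909, 0.0], [-0.0, 0.0, -1.0]]
ft_force: [-0.2, 0.2, 0.3]
opening: 0.753
grip_force: 30.0
```

```bash
python3 go.py 441 241 240
```

```text
t 18.9 tcp [439.9 242.1  48.6] yaw -2.71 tilt 0.0001 q [ 0.28  0.66  1.88  0.    0.61 -1.72] open 0.753 F [-0.2  0.2  0.3]
tool shift /40: [-0.015 -0.037 -4.786]
```

arm_command(
  plan=[-1,0,0,-0.4,0,0,0,-1,0,0,-0.8,0,0,0,-1,0,0,-0.8,0,0,0,-1,0,0,-0.8,0,0,0,-1,0,0,-0.8,0,0,0,-1,0,0,-0.8,0,0,0,-1,0,0,-0.6,0,0,0,-1,0,0,0,0,0,0,-1,0,0,0,0,0,0],
)

```text
time: 20.02
ee_pos: [439.0, 241.8, 247.5]
tcp_rot: [[-0.908, -0.418, -0.002], [-0.418, 0.908, -0.001], [0.002, 0.0, -1.0]]
ft_force: [-0.1, 1.1, -1.0]
opening: 0.748
grip_force: 30.0
```

```bash
python3 go.py 644.4 54.2 248.4
```

```text
t 20.02 tcp [439.  241.8 247.5] yaw -2.71 tilt 0.002 q [ 0.28  0.33  1.71 -0.    1.11 -1.72] open 0.748 F [-0.1  1.1 -1. ]
tool shift /40: [-2.706 -6.406 -0.029]
```

arm_command(
  plan=[-1,-0.17,-0.4,0,0,0,0,-1,-0.3,-0.71,0,0,0,0,-1,-0.3,-0.71,0,0,0,0,-1,-0.3,-0.71,0,0,0,0,-1,-0.3,-0.71,0,0,0,0,-1,-0.3,-0.71,0,0,0,0,-1,-0.3,-0.71,0,0,0,0,-1,-0.3,-0.71,0,0,0,0,-1,-0.3,-0.71,0,0,0,0,-1,-0.14,-0.33,0,0,0,0,-1,0,0,0,0,0,0,-1,0,0,0,0,0,0],
)

```text
time: 21.52
ee_pos: [644.5, 55.0, 248.0]
tcp_rot: [[-0.908, -0.418, -0.002], [-0.418, 0.908, 0.001], [0.001, 0.001, -1.0]]
ft_force: [-0.0, -0.0, -0.6]
opening: 0.754
grip_force: 30.0
```

arm_command(
  plan=[-1,0,0,0,0,0,0,-1,0,0,0,0,0,0],
)

```text
time: 21.78
ee_pos: [645.0, 55.2, 248.8]
tcp_rot: [[-0.908, -0.419, 0.0], [-0.419, 0.908, 0.0], [-0.0, 0.0, -1.0]]
ft_force: [0.6, -0.1, -0.6]
opening: 0.751
grip_force: 30.0
```

```bash
python3 go.py 644.4 54.2 225
```

```text
t 21.77 tcp [645.   55.2 248.8] yaw -2.709 tilt 0.0001 q [-0.09  0.53  1.34  0.    1.27 -2.09] open 0.751 F [ 0.6 -0.1 -0.6]
tool shift /40: [ 0.025 -0.015  0.596]
```

arm_command(
  plan=[-1,0.02,-0.02,0.3,0,0,0,-1,0,0,0.4,0,0,0,-1,0,0,0.3,0,0,0,-1,0,0,0.2,0,0,0,-1,0,0,0.1,0,0,0,-1,0,0,0,0,0,0,-1,0,0,0,0,0,0,-1,0,0,0,0,0,0],
)

```text
time: 22.78
ee_pos: [645.4, 53.4, 197.1]
tcp_rot: [[-0.908, -0.418, 0.001], [-0.418, 0.908, -0.0], [-0.001, -0.001, -1.0]]
ft_force: [-0.2, -0.4, -0.6]
opening: 0.751
grip_force: 30.0
```

```bash
python3 go.py 644.4 54.2 181
python3 - <<'E'
from h import *
S=capture("scene");cv2.imwrite("pics/n1.png",cv2.resize(S[140:280,170:310],None,fx=4,fy=4,interpolation=cv2.INTER_CUBIC))
E
```

```text
t 22.77 tcp [645.4  53.4 197.1] yaw -2.71 tilt 0.0011 q [-0.09  0.59  1.4   0.    1.16 -2.09] open 0.751 F [-0.2 -0.4 -0.6]
tool shift /40: [0.015 0.03  0.403]
```

View pics/n1.png

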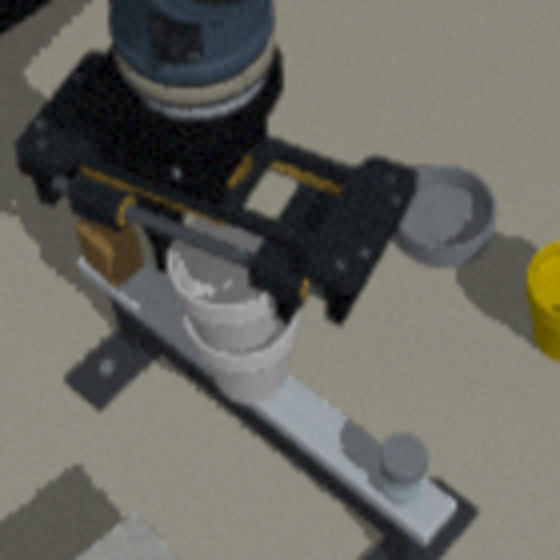

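The upper tub's foot is inside the lower tub's mouth, the lower tub stands upright, and there's no contact force. Correcting about 1 mm sideways and lowering in small steps.

arm_command(
  plan=[-1,0.015,0.025,0.1,0,0,0,-1,0,0,0.1,0,0,0,-1,0,0,0.05,0,0,0,-1,0,0,0,0,0,0,-1,0,0,0,0,0,0],
)

```text
time: 23.45
ee_pos: [643.9, 54.1, 186.2]
tcp_rot: [[-0.908, -0.418, -0.001], [-0.418, 0.908, 0.0], [0.0, 0.0, -1.0]]
ft_force: [-1.0, -0.2, -1.3]
opening: 0.747
grip_force: 30.0
```

arm_command(
  plan=[-1,0,0,0.05,0,0,0,-1,0,0,0,0,0,0,-1,0,0,0,0,0,0],
)

```text
time: 23.82
ee_pos: [644.1, 54.0, 184.5]
tcp_rot: [[-0.908, -0.418, -0.0], [-0.418, 0.908, 0.0], [0.0, 0.0, -1.0]]
ft_force: [-0.5, 0.7, -0.8]
opening: 0.753
grip_force: 30.0
```

arm_command(
  plan=[-1,0,0,0.05,0,0,0,-1,0,0,0,0,0,0,-1,0,0,0,0,0,0],
)

```text
time: 24.2
ee_pos: [644.1, 54.1, 182.5]
tcp_rot: [[-0.908, -0.418, -0.0], [-0.418, 0.908, 0.0], [0.0, 0.0, -1.0]]
ft_force: [0.3, 0.5, -0.3]
opening: 0.753
grip_force: 30.0
```

arm_command(
  plan=[-1,0,0,0.04,0,0,0,-1,0,0,0,0,0,0,-1,0,0,0,0,0,0],
)

```text
time: 24.58
ee_pos: [644.4, 54.3, 181.5]
tcp_rot: [[-0.908, -0.418, 0.001], [-0.418, 0.908, 0.0], [-0.001, -0.0, -1.0]]
ft_force: [-0.1, 1.2, 4.4]
opening: 0.754
grip_force: 30.0
```

arm_command(
  plan=[-1,0,0,0.02,0,0,0,-1,0,0,0,0,0,0,-1,0,0,0,0,0,0],
)

```text
time: 24.95
ee_pos: [644.8, 54.4, 181.4]
tcp_rot: [[-0.908, -0.418, 0.002], [-0.418, 0.908, 0.001], [-0.002, -0.0, -1.0]]
ft_force: [0.2, 2.7, 5.4]
opening: 0.75
grip_force: 30.0
```

arm_command(
  plan=[1,0,0,-0.02,0,0,0,1,0,0,0,0,0,0,1,0,0,0,0,0,0,1,0,0,-0.3,0,0,0,1,0,0,-0.6,0,0,0,1,0,0,-0.7,0,0,0,1,0,0,-0.7,0,0,0],
)

```text
time: 25.82
ee_pos: [644.2, 53.9, 274.6]
tcp_rot: [[-0.908, -0.418, 0.001], [-0.418, 0.908, -0.0], [-0.001, -0.001, -1.0]]
ft_force: [0.3, 0.0, -0.6]
opening: 1.0
grip_force: 0.0
```

arm_command(
  plan=[1,0.7,0,0,0,0,0,1,0.9,0,0,0,0,0,1,0.9,0,0,0,0,0,1,0.9,0,0,0,0,0,1,0.6,0,0,0,0,0,1,0,0,0,0,0,0,1,0,0,0,0,0,0],
)

```text
time: 26.7
ee_pos: [499.9, -12.9, 273.7]
tcp_rot: [[-0.909, -0.418, 0.002], [-0.418, 0.909, -0.0], [-0.002, -0.001, -1.0]]
ft_force: [0.4, -0.2, -0.2]
opening: 0.997
grip_force: 0.0
```

```bash
python3 go.py
python3 - <<'E'
from h import *
S=capture("scene");T=capture("top");P=[]
t=np.linspace(0,2*np.pi,60)
for c,im,(r0,r1,c0,c1) in(("scene",S,(150,280,180,300)),("top",T,(100,200,180,300))):
    k=4 if c=="scene" else 4
    a=cv2.resize(im[r0:r1,c0:c1],None,fx=k*.8,fy=k*.8,interpolation=cv2.INTER_CUBIC)
    b=a.copy()
    for z in(175,207,158,190):
        q=np.array([proj(c,[644.4+33*np.cos(u),54.2+33*np.sin(u),z]) for u in t])
        cv2.polylines(b,[np.round((q+.5-[c0,r0])*k*.8).astype(np.int32)],True,(0,0,255) if z in(207,175) else (0,180,0),1)
    P.append(np.hstack([a,b]))
w=max(p.shape[1] for p in P);V=np.vstack([cv2.copyMakeBorder(p[:300 if i else 300],0,0,0,w-p.shape[1],cv2.BORDER_CONSTANT) for i,p in enumerate(P)])
cv2.imwrite("pics/f1.png",V[:600,:800])
E
```

```text
t 26.7 tcp [499.9 -12.9 273.7] yaw -2.711 tilt 0.0024 q [-0.25  0.29  1.68  0.    1.17 -2.25] open 0.997 F [ 0.4 -0.2 -0.2]
```

View pics/f1.png

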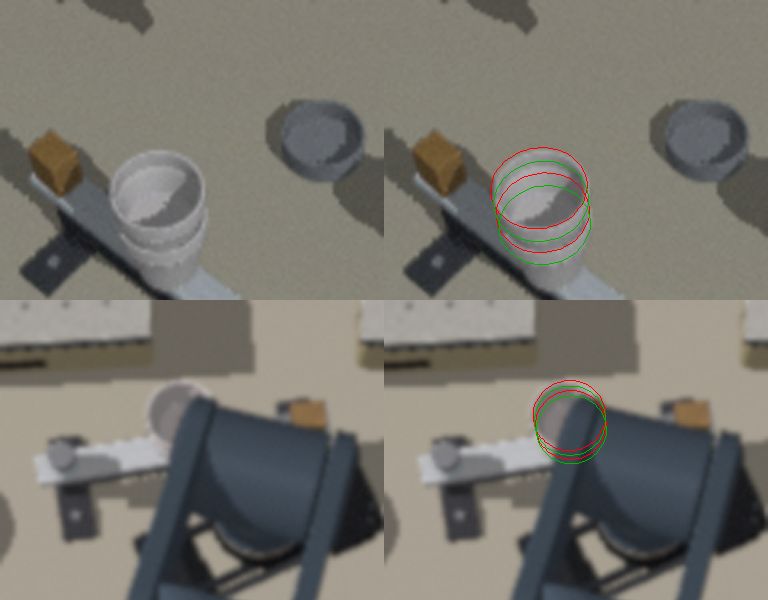

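The stack stands upright on the bar. The upper rim ring is at the nested height, within about a pixel of the model in both views, and the jar, carton and dish are unmoved.

```bash
python3 -c "
from bench import order
print(order.close_job())"
```

```text
the job is handed in; nothing more can be done
None
```

I stacked the two white tubs, one nested in the other, upright on the ledge about midway between the jar and carton, and handed the job in at about 27 s of the 54 s; the verdict was not shown.

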